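# Set out the brass bushings for inspection

## Task

Steel bushings have got mixed in with the brass ones on the inspection bench. Take the four brass bushings one after another, the largest first and on down to the smallest, and set each down upright in the blue dish of its own size: the largest in the largest dish, and so on down to the smallest in the smallest. Set them down without dropping them, and leave the two steel bushings standing where they are.

Things in the scene. Friction and masses are not known exactly. Their poses are not given: they have to be found in the camera images.
- brass_xl: The largest brass: a yellow brass flanged bushing standing upright on its flange: flange 56 mm diameter and 8 mm thick, above it a round neck 44 mm diameter, 45 mm tall in all; round, so any grasp direction on the neck will do. Origin: centre of the underside; z up along its axis.
- brass_l: The second largest brass: a yellow brass flanged bushing standing upright on its flange: flange 46 mm diameter and 8 mm thick, above it a round neck 34 mm diameter, 45 mm tall in all; round, so any grasp direction on the neck will do. Origin: centre of the underside; z up along its axis.
- brass_m: The third largest brass: a yellow brass flanged bushing standing upright on its flange: flange 36 mm diameter and 8 mm thick, above it a round neck 24 mm diameter, 45 mm tall in all; round, so any grasp direction on the neck will do. Origin: centre of the underside; z up along its axis.
- brass_s: The smallest brass: a yellow brass flanged bushing standing upright on its flange: flange 26 mm diameter and 8 mm thick, above it a round neck 14 mm diameter, 45 mm tall in all; round, so any grasp direction on the neck will do. Origin: centre of the underside; z up along its axis.
- steel_l: Bystander, to be left alone: a silver-grey steel flanged bushing standing upright on its flange: flange 46 mm diameter and 8 mm thick, above it a round neck 34 mm diameter, 45 mm tall in all; round, so any grasp direction on the neck will do. Origin: centre of the underside; z up along its axis.
- steel_m: Bystander, to be left alone: a silver-grey steel flanged bushing standing upright on its flange: flange 36 mm diameter and 8 mm thick, above it a round neck 24 mm diameter, 45 mm tall in all; round, so any grasp direction on the neck will do. Origin: centre of the underside; z up along its axis.
- dish_xl: The largest dish: round open blue plastic dish fixed to the bench, inner diameter 72 mm, outer 80 mm, floor 3 mm thick, rim 9 mm above the bench. Meant for the 56 mm brass bushing. Origin: centre of its underside on the bench; z up.
- dish_l: The second largest dish: round open blue plastic dish fixed to the bench, inner diameter 62 mm, outer 70 mm, floor 3 mm thick, rim 9 mm above the bench. Meant for the 46 mm brass bushing. Origin: centre of its underside on the bench; z up.
- dish_m: The third largest dish: round open blue plastic dish fixed to the bench, inner diameter 52 mm, outer 60 mm, floor 3 mm thick, rim 9 mm above the bench. Meant for the 36 mm brass bushing. Origin: centre of its underside on the bench; z up.
- dish_s: The smallest dish: round open blue plastic dish fixed to the bench, inner diameter 42 mm, outer 50 mm, floor 3 mm thick, rim 9 mm above the bench. Meant for the 26 mm brass bushing. Origin: centre of its underside on the bench; z up.
Mind the look-alikes: they are no part of the job. Leave any brown or turquoise look-alike of the dish_s alone.

How it is judged:
By the outcome, as a careful person would: the job done as asked, in the order asked, and still so for the second after the job is handed in, with the robot touching nothing.
It also fails if it takes over 109 s, if anything falls off the work surface, if the arm or the gripper's body presses on something with over 40 N, if the wrist force passes 120 N, or if a joint passes its speed limit or range.

## Robot

A 6-joint arm with a two-finger parallel gripper is mounted at the origin on the work surface. World frame = base frame: x ahead of the robot, y to its left, z up, the work surface at z = 0. Lengths are in m, angles in rad, forces in N, time in s.
With the tool pointing down it reaches from about 0.275 to 1 m from the base axis. Payload 8.4 kg.
Tool frame: the origin (TCP) lies between the finger pads; the fingertips stand ahead of it and the grasp point (between the pads) lies 5 mm behind it (arm.tcp_to_tips is the z of the fingertips in the tool frame, in m); z points along the fingers, y is the line along which they close (so a half turn about z gives the same grasp; the last joint's range is limited). The gripper opens to 85 mm and grips with 20 to 120 N. Pads are 22 mm wide; open, the fingers measure 114 mm over their backs; the gripper's body (76 mm by 85 mm) begins 54 mm behind the grasp point. The pads swing forward as they close: fully open they stand 13 mm farther back than shut.
Start: joints at [-1.157, 0.353, 1.633, -0, 1.155, -0.002], TCP at [0.252, -0.572, 0.245] pointing down, gripper open.
Joint ranges: [-2.63, 2.63], [-0.92, 2.1], [0.06, 2.66], [-1.3, 4.44], [0, 2.69], [-3.02, 3.02]. Speed limits (rad/s): [2.22, 2.22, 2.79, 3.14, 3.14, 3.14].

## Interface

Orientations are given as a unit quaternion [x, y, z, w].
In Python, from rig import arm gives the robot as it stands.
- The arm moves only by the tool servo_tool, never from a script. Its argument "targets" is a list of rows, each a list of 3 entries, a list of its own where there are three numbers: the shift along the world's x, y, z in m, then the turn, a rotation vector about the world's x, y, z in rad, then the opening, from 0 (shut) to 1 (fully open). In form: [[[tx, ty, tz], [rx, ry, rz], gripper], ...]. A call has 1 to 8 rows; each row shifts and turns the commanded pose from where the row before left it; what a row does not reach is not made up. A row lasts 1/10 s, in which the tool goes at most 50 mm and 8.59 degrees, less where a joint would pass 70% of its speed; a pose out of reach is approached as far as the arm can. A call with a gripper value outside its range is refused whole. The fingers move at their own pace and stop on an object; "newtons" is the grip in N (left out, the last holds). Time passes only in rows, so rows that do not move let the fingers close. It gives the time, the measured TCP pose, the force, the opening and the grip force at its end, in the units of the state.
- arm.observe(): the state, without advancing time (a new reading comes with each control period).
- arm.snapshot(name): name is "scene" or "top"; returns (picture, depth): 384x512x3 uint8, red, green, blue; 384x512 float32, m along the optical axis (not along the pixel's ray), 0 where there is no reading.
- arm.calibration(name): a dict with "camera_matrix" (3x3 intrinsics, pixels), "pose" (4x4, takes a point from camera to world coordinates). Camera axes: x right, y down, z forward; pixel columns grow to the right and rows downward; lengths in m; the calibration is good to about 2 mm. A picture is of the moment at which its call begins. calibration takes no time and is no camera call.
- arm.job_done(): hands the job in; it is judged then, once.
Trained networks look in the newest picture that a camera, given by its name, has taken for a name from the list of things; names that differ only in an ending like _2 or _b are one class to them, and where a whole thing is asked for, a point or a joint stands for the part that bears it (a point fixed in the world has none). Each returns a list of dicts, best first, with "p" (0 to 1); they miss things now and then, are a little off and sometimes report something else, mostly with a low value. They report only what shows in the picture. A call takes as long as a camera call. They do not tell look-alikes from the thing itself.
- arm.recognise(camera, target): "extent" ([left, top, right, bottom] in pixels, round what is visible of it).
- arm.pinpoint(camera, target): "point" ([column, row] in pixels: a listed point, or the origin of a listed thing).
The state is a dict: "clock": time; "qpos": joint angles; "qvel": joint speeds; "joint_efforts": joint torques, N m; "position": TCP position; "eef_rot": TCP orientation; "contact_force": force on the tool from outside, world axes, zero at the start; "ft_torque": the same for the moment, N m; "finger_gap": opening from 0.0 (shut) to 1.0 (fully open); "grip_force": force on a finger pad.
Only numpy, scipy, OpenCV 4.12 (cv2) and the standard library are available. Lean on these libraries where they do the work, as an engineer would, in place of code of your own. Each camera call takes 0.05 s, during which the arm holds its last target. There are 200 camera calls.

## Working session

There is one attempt and no reset: what is moved stays moved. The work goes in short steps, Python scripts to look and compute and a tool call to move; the robot and the scene stay as the last step left them, time stands still between calls to the robot, and variables do not carry over. Pictures are saved under pics/ and viewed, at most 14 in all, crops included, and the job is handed in when it is done.

Besides the shell and the picture viewer there is one more tool, called in YAML: its name, and indented under it one key for each argument. servo_tool: Moves the arm, as the interface text tells. Its arguments: {"type":"object","properties":{"targets":{"type":"array","items":{"type":"array"}},"newtons":{"type":"number"}},"required":["targets"]}

```bash
mkdir -p pics
cat > h.py <<'E'
import numpy as np, cv2
from rig import arm
def cloud(n,d):
    c=arm.calibration(n);K=np.array(c["camera_matrix"]);T=np.array(c["pose"])
    v,u=np.indices(d.shape)
    P=np.stack([(u-K[0,2])/K[0,0]*d,(v-K[1,2])/K[1,1]*d,d],-1)
    return P@T[:3,:3].T+T[:3,3]
E
python3 - <<'E'
from h import *
for n in("top","scene"):
    p,d=arm.snapshot(n);cv2.imwrite(f"pics/{n}0.png",p[...,::-1]);np.savez(f"/tmp/{n}.npz",p=p,d=d)
    W=cloud(n,d)
    for t in("brass_xl","brass_l","brass_m","brass_s","steel_l","steel_m","dish_xl","dish_l","dish_m","dish_s"):
        for r in arm.recognise(n,t)[:4]:
            e=np.array(r["extent"]);c=((e[:2]+e[2:])/2).astype(int)
            print(n,t,round(r["p"],2),e.round().tolist(),W[c[1],c[0]].round(3))
print(np.array(arm.calibration("top")["pose"]).round(2).tolist(),arm.observe()["clock"],arm.tcp_to_tips,arm.observe()["eef_rot"])
E
```

```text
top brass_xl 0.62 [378.0, 210.0, 403.0, 228.0] [ 0.483 -0.343  0.047]
top brass_l 0.58 [228.0, 216.0, 245.0, 234.0] [0.46  0.052 0.044]
top brass_l 0.53 [280.0, 237.0, 292.0, 246.0] [ 0.419 -0.074  0.046]
top brass_l 0.45 [120.0, 210.0, 134.0, 226.0] [0.47  0.333 0.046]
top brass_m 0.58 [228.0, 216.0, 245.0, 234.0] [0.46  0.052 0.044]
top brass_m 0.53 [280.0, 237.0, 292.0, 246.0] [ 0.419 -0.074  0.046]
top brass_m 0.45 [120.0, 210.0, 134.0, 226.0] [0.47  0.333 0.046]
top brass_s 0.58 [228.0, 216.0, 245.0, 234.0] [0.46  0.052 0.044]
top brass_s 0.53 [280.0, 237.0, 292.0, 246.0] [ 0.419 -0.074  0.046]
top brass_s 0.45 [120.0, 210.0, 134.0, 226.0] [0.47  0.333 0.046]
top steel_l 0.82 [171.0, 221.0, 191.0, 236.0] [0.447 0.193 0.043]
top steel_l 0.64 [276.0, 238.0, 291.0, 245.0] [ 0.419 -0.069  0.045]
top steel_m 0.82 [171.0, 221.0, 191.0, 236.0] [0.447 0.193 0.043]
top steel_m 0.64 [276.0, 238.0, 291.0, 245.0] [ 0.419 -0.069  0.045]
top dish_xl 0.71 [280.0, 159.0, 305.0, 186.0] [ 0.607 -0.095  0.   ]
top dish_l 0.97 [209.0, 150.0, 233.0, 178.0] [0.625 0.099 0.004]
top dish_l 0.91 [334.0,
[... 2298 characters left out ...]
 [376.0, 164.0, 401.0, 178.0] [0.613 0.339 0.003]
scene dish_m 0.76 [284.0, 194.0, 316.0, 225.0] [0.627 0.093 0.004]
scene dish_m 0.71 [352.0, 202.0, 376.0, 223.0] [0.691 0.218 0.003]
scene dish_m 0.63 [136.0, 260.0, 164.0, 288.0] [ 0.646 -0.242  0.005]
scene dish_s 0.79 [376.0, 164.0, 401.0, 178.0] [0.613 0.339 0.003]
scene dish_s 0.76 [284.0, 194.0, 316.0, 225.0] [0.627 0.093 0.004]
scene dish_s 0.71 [352.0, 202.0, 376.0, 223.0] [0.691 0.218 0.003]
scene dish_s 0.63 [136.0, 260.0, 164.0, 288.0] [ 0.646 -0.242  0.005]
[[0.02, -0.99, 0.14, 0.41], [-1.0, -0.02, 0.0, 0.01], [-0.0, -0.14, -0.99, 1.04], [0.0, 0.0, 0.0, 1.0]] 1.1 0.014 [9.78470040e-01 2.06388905e-01 1.69031796e-05 9.30369601e-06]
```

Run:
```python
from h import *
z=np.load("/tmp/top.npz");p,d=z["p"],z["d"];W=cloud("top",d)
cv2.imwrite("pics/crop.png",cv2.resize(p[130:260,100:420,::-1],None,fx=2.5,fy=2.5,interpolation=cv2.INTER_CUBIC))
hsv=cv2.cvtColor(p,cv2.COLOR_RGB2HSV)
ws=(W[...,0]>.3)&(W[...,0]<.85)&(abs(W[...,1])<.5)&(d>0)
Z=W[...,2]
def comps(m,tag):
    n,l,s,c=cv2.connectedComponentsWithStats(m.astype(np.uint8),connectivity=8)
    for i in range(1,n):
        if s[i,4]<25: continue
        q=l==i; P=W[q]
        (cx,cy),r=cv2.minEnclosingCircle(P[:,:2].astype(np.float32))
        print(tag,"px",c[i].round().astype(int),"n",s[i,4],"circ",round(cx,4),round(cy,4),"diam",round(2000*r),"mean",P.mean(0).round(4),"areadiam", "rgb",np.median(p[q],0).astype(int),"hsv",np.median(hsv[q],0).astype(int))
comps(ws&(Z>.038)&(Z<.055),"tops")
comps(ws&(Z<.03)&(hsv[...,1]>90),"sat")
```

```text
tops px [89 79] n 173 circ 0.8425 0.4581 diam 84 mean [0.843  0.4572 0.0481] areadiam rgb [173 134  94] hsv [ 15 116 173]
tops px [145  90] n 494 circ 0.8139 0.2976 diam 404 mean [0.8146 0.3062 0.0479] areadiam rgb [21 44 91] hsv [110 194  91]
tops px [138  80] n 208 circ 0.8431 0.3267 diam 100 mean [0.843  0.3256 0.0478] areadiam rgb [206 206 194] hsv [ 30  15 206]
tops px [193  81] n 196 circ 0.8453 0.1785 diam 100 mean [0.8429 0.1775 0.0478] areadiam rgb [175 136  95] hsv [ 15 116 175]
tops px [348  94] n 628 circ 0.8133 -0.2348 diam 527 mean [ 0.8142 -0.2407  0.0477] areadiam rgb [112  94  35] hsv [ 23 175 112]
tops px [392 219] n 243 circ 0.4801 -0.3501 diam 45 mean [ 0.4802 -0.3491  0.0451] areadiam rgb [209 165  94] hsv [ 18 143 209]
tops px [124 220] n 74 circ 0.4664 0.3422 diam 25 mean [0.4662 0.3414 0.044 ] areadiam rgb [171 135  74] hsv [ 18 145 171]
tops px [237 224] n 134 circ 0.4614 0.0506 diam 34 mean [0.4612 0.0499 0.0449] areadiam rgb [203 157  87] hsv [ 18 145 203]
tops px [178 227] n 141 circ 0.4508 0.2014 diam 34 mean [0.4502 0.2009 0.0446] areadiam rgb [164 161 1
[... 1803 characters left out ...]
.3369 diam 49 mean [0.6139 0.3378 0.0041] areadiam rgb [99 62 39] hsv [ 12 155  99]
sat px [166 176] n 263 circ 0.5877 0.2465 diam 52 mean [0.5891 0.2469 0.0044] areadiam rgb [ 41  82 161] hsv [110 190 161]
sat px [383 221] n 150 circ 0.48 -0.3487 diam 56 mean [ 0.4765 -0.3359  0.011 ] areadiam rgb [107  84  47] hsv [ 18 145 107]
sat px [130 221] n 81 circ 0.4664 0.344 diam 39 mean [0.4647 0.336  0.0113] areadiam rgb [172 137  82] hsv [ 18 145 172]
sat px [237 225] n 90 circ 0.4611 0.0507 diam 46 mean [0.4589 0.05   0.0082] areadiam rgb [192 151  88] hsv [ 18 144 192]
sat px [332 236] n 49 circ 0.4357 -0.2047 diam 25 mean [ 0.4351 -0.2006  0.0099] areadiam rgb [146 114  70] hsv [ 18 144 146]
```

View pics/crop.png

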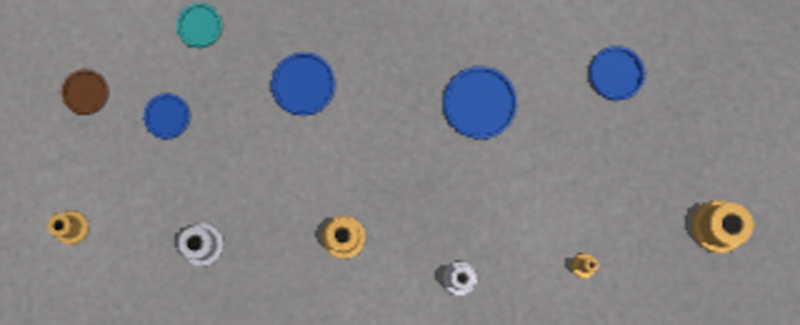

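View pics/scene0.png

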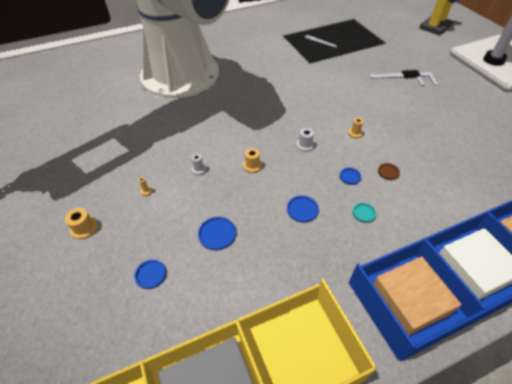

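Candidates in the enlarged crop: three dishes are the size of dish_s, blue (167,116), turquoise (200,25) and brown (85,92). The blue one is dish_s by colour, and its measured diameter is 52 mm. The blue dishes at crop (480,102), (303,84) and (616,73) measure 82, 73 and 61 mm, so they are XL, L and M. Brass necks at crop (730,225), (343,237), (62,227) and (585,265) measure 45, 34, 25 and 14 mm. The steel ones are the grey pieces at (200,243) and (460,278). In the scene view, all of them stand upright.

servo_tool:
  targets:
    - [[0.0285,0.028,-0.015],[0,0,0],1]
    - [[0.0285,0.028,-0.015],[0,0,0],1]
    - [[0.0285,0.028,-0.015],[0,0,0],1]
    - [[0.0285,0.028,-0.015],[0,0,0],1]
    - [[0.0285,0.028,-0.015],[0,0,0],1]
    - [[0.0285,0.028,-0.015],[0,0,0],1]
    - [[0.0285,0.028,-0.015],[0,0,0],1]
    - [[0.0285,0.027,-0.015],[0,0,0],1]
  newtons: 50

```text
clock: 1.9
position: [0.4816, -0.3475, 0.1249]
eef_rot: [0.978, 0.206, 0.0, 0.0]
contact_force: [0.2, -0.8, -0.9]
finger_gap: 1.0
grip_force: 0.0
```

servo_tool:
  targets:
    - [[0,0,0],[0,0,0],1]
    - [[0,0,0],[0,0,0],1]

```text
clock: 2.1
position: [0.4808, -0.3481, 0.1249]
eef_rot: [0.978, 0.207, -0.0, -0.0]
contact_force: [0.4, -0.6, -0.4]
finger_gap: 0.996
grip_force: 0.0
```

servo_tool:
  targets:
    - [[-0.001,-0.001,-0.03],[0,0,0],1]
    - [[0,0,-0.03],[0,0,0],1]
    - [[0,0,-0.025],[0,0,0],1]
    - [[0,0,-0.014],[0,0,0],1]
    - [[0,0,0],[0,0,0],1]

```text
clock: 2.6
position: [0.478, -0.35, 0.0251]
eef_rot: [0.979, 0.206, -0.001, -0.001]
contact_force: [0.6, -0.5, -0.4]
finger_gap: 0.998
grip_force: 0.0
```

servo_tool:
  targets:
    - [[0,0,0],[0,0,0],0]
    - [[0,0,0],[0,0,0],0]
    - [[0,0,0],[0,0,0],0]
    - [[0,0,0],[0,0,0],0]
    - [[0,0,0],[0,0,0],0]
    - [[0,0,0],[0,0,0],0]
    - [[0,0,0],[0,0,0],0]
    - [[0,0,0],[0,0,0],0]

```text
clock: 3.4
position: [0.48, -0.3502, 0.0278]
eef_rot: [0.978, 0.206, 0.001, 0.001]
contact_force: [-1.9, 0.9, 7.9]
finger_gap: 0.502
grip_force: 50.1
```

servo_tool:
  targets:
    - [[0,0,0.01],[0,0,0],0]
    - [[0,0,0.02],[0,0,0],0]
    - [[0,0,0.03],[0,0,0],0]
    - [[0,0,0.03],[0,0,0],0]
    - [[0,0,0.01],[0,0,0],0]
    - [[0,0,0],[0,0,0],0]

```text
clock: 4.0
position: [0.4802, -0.3503, 0.128]
eef_rot: [0.978, 0.206, 0.001, 0.001]
contact_force: [0.9, -0.3, -5.3]
finger_gap: 0.501
grip_force: 52.0
```

servo_tool:
  targets:
    - [[0.008,0.016,0],[0,0,0],0]
    - [[0.018,0.036,0],[0,0,0],0]
    - [[0.02,0.04,0],[0,0,0],0]
    - [[0.022,0.042,0],[0,0,0],0]
    - [[0.022,0.042,0],[0,0,0],0]
    - [[0.02,0.04,0],[0,0,0],0]
    - [[0.014,0.027,0],[0,0,0],0]
    - [[0.006,0.014,0],[0,0,0],0]

```text
clock: 4.8
position: [0.6095, -0.0892, 0.1243]
eef_rot: [0.978, 0.208, -0.001, -0.001]
contact_force: [0.6, 0.4, -4.7]
finger_gap: 0.498
grip_force: 52.2
```

servo_tool:
  targets:
    - [[0,0,-0.02],[0,0,0],0]
    - [[0,0,-0.03],[0,0,0],0]
    - [[0,0,-0.022],[0,0,0],0]
    - [[0,0,-0.01],[0,0,0],0]
    - [[0,0,0],[0,0,0],0]

```text
clock: 5.3
position: [0.6076, -0.0925, 0.042]
eef_rot: [0.978, 0.206, -0.002, -0.001]
contact_force: [-0.2, -0.1, -5.0]
finger_gap: 0.5
grip_force: 52.1
```

Run:
```python
from h import *
p,d=arm.snapshot("scene");cv2.imwrite("pics/s1.png",cv2.resize(p[160:290,150:300,::-1],None,fx=4,fy=4,interpolation=cv2.INTER_CUBIC))
```

```text
(no output)
```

View pics/s1.png

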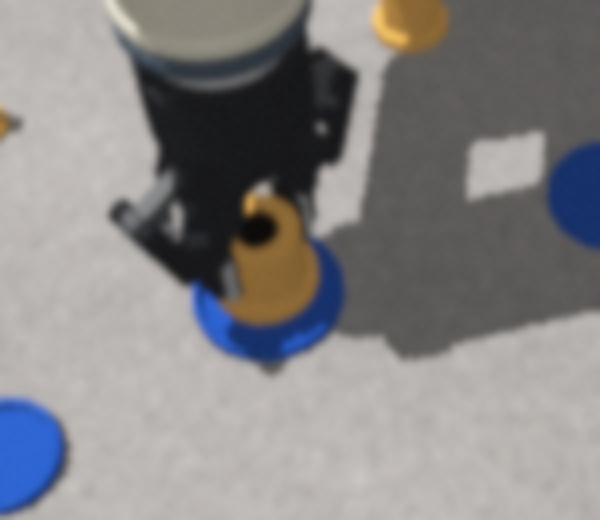

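The crop shows the XL bushing held upright over the dish centre, at crop (268,270). Its underside is about 14 mm above the bench, so I'll lower it gently.

servo_tool:
  targets:
    - [[0.002,0,-0.005],[0,0,0],0]
    - [[0,0,-0.003],[0,0,0],0]
    - [[0,0,-0.002],[0,0,0],0]
    - [[0,0,0],[0,0,0],0]
    - [[0,0,0],[0,0,0],0]

```text
clock: 5.85
position: [0.6115, -0.0928, 0.0345]
eef_rot: [0.978, 0.206, 0.0, 0.0]
contact_force: [0.8, 0.3, -4.6]
finger_gap: 0.497
grip_force: 52.1
```

servo_tool:
  targets:
    - [[0,0,-0.002],[0,0,0],0]
    - [[0,0,-0.001],[0,0,0],0]
    - [[0,0,0],[0,0,0],0]

```text
clock: 6.15
position: [0.6113, -0.0927, 0.0311]
eef_rot: [0.978, 0.206, -0.0, -0.0]
contact_force: [1.2, -1.1, -4.6]
finger_gap: 0.498
grip_force: 52.1
```

servo_tool:
  targets:
    - [[0,0,-0.001],[0,0,0],0]
    - [[0,0,0],[0,0,0],0]

```text
clock: 6.35
position: [0.6114, -0.0927, 0.0309]
eef_rot: [0.978, 0.206, -0.0, -0.0]
contact_force: [-3.0, 1.6, 3.5]
finger_gap: 0.502
grip_force: 52.9
```

Contact made: the force rose from -4.6 to +3.5 N. Releasing.

servo_tool:
  targets:
    - [[0,0,0],[0,0,0],0.7]
    - [[0,0,0],[0,0,0],0.8]
    - [[0,0,0],[0,0,0],1]
    - [[0,0,0],[0,0,0],1]
    - [[0,0,0],[0,0,0],1]
    - [[0,0,0.02],[0,0,0],1]
    - [[0,0,0.03],[0,0,0],1]
    - [[0,0,0.04],[0,0,0],1]

```text
clock: 7.15
position: [0.6102, -0.0926, 0.1197]
eef_rot: [0.978, 0.206, -0.002, -0.001]
contact_force: [0.3, 0.3, 0.7]
finger_gap: 1.003
grip_force: 0.0
```

servo_tool:
  targets:
    - [[-0.025,0.024,0],[0,0,0],1]
    - [[-0.025,0.024,0],[0,0,0],1]
    - [[-0.025,0.024,0],[0,0,0],1]
    - [[-0.025,0.024,0],[0,0,0],1]
    - [[-0.025,0.024,0],[0,0,0],1]
    - [[-0.025,0.024,0],[0,0,0],1]
    - [[0,0,0],[0,0,0],1]
    - [[0,0,0],[0,0,0],1]

```text
clock: 7.95
position: [0.4616, 0.0517, 0.1206]
eef_rot: [0.978, 0.207, 0.0, 0.0]
contact_force: [0.1, 0.6, -0.4]
finger_gap: 1.0
grip_force: 0.0
```

Run:
```python
from h import *
p,d=arm.snapshot("top");W=cloud("top",d)
q=(abs(W[...,2]-.047)<.006)&(abs(W[...,0]-.61)<.05)&(abs(W[...,1]+.093)<.05)
print(q.sum(),cv2.minEnclosingCircle(W[q][:,:2].astype(np.float32)),W[q].mean(0),arm.observe()["position"])
cv2.imwrite("pics/t1.png",cv2.resize(p[130:260,100:420,::-1],None,fx=2.5,fy=2.5,interpolation=cv2.INTER_CUBIC))
```

```text
224 ((0.6125349402427673, -0.09407100081443787), 0.022106468677520752) [ 0.61182782 -0.09352663  0.04777927] [0.46225669 0.0512771  0.12063201]
```

View pics/t1.png

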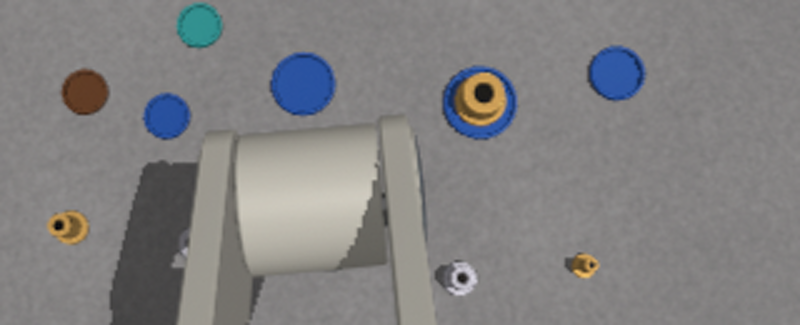

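The crop shows the XL bushing standing centred in the largest dish at (480,100), with its top at 0.048 m. Next is L.

servo_tool:
  targets:
    - [[-0.001,-0.001,-0.03],[0,0,0],1]
    - [[0,0,-0.03],[0,0,0],1]
    - [[0,0,-0.022],[0,0,0],1]
    - [[0,0,-0.01],[0,0,0],1]
    - [[0,0,0],[0,0,0],1]

```text
clock: 8.5
position: [0.4604, 0.0497, 0.0272]
eef_rot: [0.979, 0.206, -0.001, -0.0]
contact_force: [0.7, 0.4, 1.2]
finger_gap: 1.003
grip_force: 0.0
```

servo_tool:
  targets:
    - [[0,0,0],[0,0,0],0]
    - [[0,0,0],[0,0,0],0]
    - [[0,0,0],[0,0,0],0]
    - [[0,0,0],[0,0,0],0]
    - [[0,0,0],[0,0,0],0]
    - [[0,0,0],[0,0,0],0]
    - [[0,0,0],[0,0,0],0]
    - [[0,0,0],[0,0,0],0]

```text
clock: 9.3
position: [0.461, 0.0504, 0.0293]
eef_rot: [0.978, 0.206, 0.001, 0.0]
contact_force: [-2.5, -0.1, 9.5]
finger_gap: 0.385
grip_force: 48.8
```

servo_tool:
  targets:
    - [[0,0,0.01],[0,0,0],0]
    - [[0,0,0.02],[0,0,0],0]
    - [[0,0,0.03],[0,0,0],0]
    - [[0,0,0.03],[0,0,0],0]
    - [[0,0,0.01],[0,0,0],0]
    - [[0,0,0],[0,0,0],0]

```text
clock: 9.9
position: [0.4614, 0.0504, 0.1297]
eef_rot: [0.978, 0.206, 0.002, 0.0]
contact_force: [0.8, -0.5, -2.9]
finger_gap: 0.388
grip_force: 50.0
```

servo_tool:
  targets:
    - [[0.015,0.005,0],[0,0,0],0]
    - [[0.032,0.01,0],[0,0,0],0]
    - [[0.038,0.011,0],[0,0,0],0]
    - [[0.038,0.011,0],[0,0,0],0]
    - [[0.03,0.009,0],[0,0,0],0]
    - [[0.014,0.004,0],[0,0,0],0]
    - [[0,0,0],[0,0,0],0]

```text
clock: 10.6
position: [0.6283, 0.1007, 0.126]
eef_rot: [0.978, 0.207, -0.001, -0.0]
contact_force: [-0.8, 0.1, -2.9]
finger_gap: 0.383
grip_force: 50.0
```

servo_tool:
  targets:
    - [[0,0,-0.02],[0,0,0],0]
    - [[0,0,-0.03],[0,0,0],0]
    - [[0,0,-0.025],[0,0,0],0]
    - [[0,0,-0.01],[0,0,0],0]
    - [[0,0,-0.006],[0,0,0],0]
    - [[0,0,-0.002],[0,0,0],0]
    - [[0,0,0],[0,0,0],0]
    - [[0,0,0],[0,0,0],0]

```text
clock: 11.4
position: [0.6282, 0.1004, 0.0363]
eef_rot: [0.978, 0.206, 0.001, 0.0]
contact_force: [-0.3, 0.1, -2.6]
finger_gap: 0.383
grip_force: 50.0
```

servo_tool:
  targets:
    - [[0,0,-0.002],[0,0,0],0]
    - [[0,0,-0.001],[0,0,0],0]
    - [[0,0,0],[0,0,0],0]

```text
clock: 11.7
position: [0.6275, 0.1003, 0.0324]
eef_rot: [0.978, 0.206, 0.0, 0.0]
contact_force: [0.5, 1.4, -2.1]
finger_gap: 0.384
grip_force: 50.0
```

servo_tool:
  targets:
    - [[0,0,-0.001],[0,0,0],0]
    - [[0,0,0],[0,0,0],0]

```text
clock: 11.9
position: [0.6275, 0.1003, 0.0324]
eef_rot: [0.978, 0.206, 0.0, -0.0]
contact_force: [-3.2, -1.0, 8.7]
finger_gap: 0.379
grip_force: 51.4
```

servo_tool:
  targets:
    - [[0,0,0],[0,0,0],0.6]
    - [[0,0,0],[0,0,0],0.8]
    - [[0,0,0],[0,0,0],1]
    - [[0,0,0],[0,0,0],1]
    - [[0,0,0],[0,0,0],1]
    - [[0,0,0.02],[0,0,0],1]
    - [[0,0,0.03],[0,0,0],1]
    - [[0,0,0.04],[0,0,0],1]

```text
clock: 12.7
position: [0.6261, 0.1001, 0.1206]
eef_rot: [0.978, 0.206, -0.002, -0.0]
contact_force: [0.5, 1.5, 0.3]
finger_gap: 1.0
grip_force: 0.0
```

servo_tool:
  targets:
    - [[-0.018,0.0265,0],[0,0,0],1]
    - [[-0.025,0.0375,0],[0,0,0],1]
    - [[-0.025,0.0375,0],[0,0,0],1]
    - [[-0.025,0.0375,0],[0,0,0],1]
    - [[-0.025,0.0375,0],[0,0,0],1]
    - [[-0.025,0.0375,0],[0,0,0],1]
    - [[-0.018,0.0275,0],[0,0,0],1]
    - [[0,0,0],[0,0,0],1]

```text
clock: 13.5
position: [0.4644, 0.3447, 0.1213]
eef_rot: [0.978, 0.208, -0.0, -0.0]
contact_force: [0.1, -0.0, 0.2]
finger_gap: 1.001
grip_force: 0.0
```

Run:
```python
from h import *
p,d=arm.snapshot("top");W=cloud("top",d)
for x,y in((.6105,-.093),(.6285,.1)):
    q=(abs(W[...,2]-.047)<.006)&(abs(W[...,0]-x)<.04)&(abs(W[...,1]-y)<.04)
    print(q.sum(),cv2.minEnclosingCircle(W[q][:,:2].astype(np.float32)) if q.any() else 0,W[q].mean(0))
print(arm.observe()["position"])
```

```text
222 ((0.6118571758270264, -0.09423800557851791), 0.02215900458395481) [ 0.6119599  -0.09354044  0.04804078]
130 ((0.6285593509674072, 0.09895315766334534), 0.017120730131864548) [0.6281125 0.098523  0.0476336]
[0.46543689 0.34324982 0.12131082]
```

L stands in its dish with its top at 0.048 m, centred. Next is M.

servo_tool:
  targets:
    - [[0.001,-0.001,-0.03],[0,0,0],1]
    - [[0,0,-0.03],[0,0,0],1]
    - [[0,0,-0.02],[0,0,0],1]
    - [[0,0,-0.01],[0,0,0],1]
    - [[0,0,0],[0,0,0],1]

```text
clock: 14.05
position: [0.4673, 0.3395, 0.0301]
eef_rot: [0.979, 0.206, -0.001, 0.001]
contact_force: [-0.7, 0.3, -0.7]
finger_gap: 1.0
grip_force: 0.0
```

servo_tool:
  targets:
    - [[0,0,0],[0,0,0],0]
    - [[0,0,0],[0,0,0],0]
    - [[0,0,0],[0,0,0],0]
    - [[0,0,0],[0,0,0],0]
    - [[0,0,0],[0,0,0],0]
    - [[0,0,0],[0,0,0],0]
    - [[0,0,0],[0,0,0],0]
    - [[0,0,0],[0,0,0],0]

```text
clock: 14.85
position: [0.4678, 0.3412, 0.0322]
eef_rot: [0.978, 0.206, 0.001, -0.0]
contact_force: [-1.4, 0.0, 5.9]
finger_gap: 0.259
grip_force: 48.7
```

servo_tool:
  targets:
    - [[0,0,0.01],[0,0,0],0]
    - [[0,0,0.02],[0,0,0],0]
    - [[0,0,0.03],[0,0,0],0]
    - [[0,0,0.03],[0,0,0],0]
    - [[0,0,0.01],[0,0,0],0]
    - [[0,0,0],[0,0,0],0]

```text
clock: 15.45
position: [0.4682, 0.3413, 0.1329]
eef_rot: [0.978, 0.206, 0.001, -0.001]
contact_force: [0.1, -0.1, -2.0]
finger_gap: 0.26
grip_force: 49.1
```

servo_tool:
  targets:
    - [[0.006,-0.018,0],[0,0,0],0]
    - [[0.0095,-0.032,0],[0,0,0],0]
    - [[0.0125,-0.042,0],[0,0,0],0]
    - [[0.0125,-0.042,0],[0,0,0],0]
    - [[0.0125,-0.042,0],[0,0,0],0]
    - [[0.0125,-0.042,0],[0,0,0],0]
    - [[0.0125,-0.042,0],[0,0,0],0]
    - [[0.0125,-0.042,0],[0,0,0],0]

```text
clock: 16.25
position: [0.5571, 0.0369, 0.1295]
eef_rot: [0.978, 0.206, -0.001, -0.0]
contact_force: [0.3, 0.3, -1.4]
finger_gap: 0.261
grip_force: 49.2
```

servo_tool:
  targets:
    - [[0.0125,-0.042,0],[0,0,0],0]
    - [[0.0125,-0.042,0],[0,0,0],0]
    - [[0.0125,-0.042,0],[0,0,0],0]
    - [[0.0125,-0.042,0],[0,0,0],0]
    - [[0.0125,-0.042,0],[0,0,0],0]
    - [[0.0115,-0.039,0],[0,0,0],0]
    - [[0.009,-0.02,0],[0,0,0],0]
    - [[0.004,-0.0135,0],[0,0,0],0]

```text
clock: 17.05
position: [0.6445, -0.2454, 0.1291]
eef_rot: [0.979, 0.206, -0.001, -0.001]
contact_force: [0.6, 0.3, -2.3]
finger_gap: 0.267
grip_force: 49.3
```

servo_tool:
  targets:
    - [[0,0,0],[0,0,0],0]
    - [[0,0,0],[0,0,0],0]

```text
clock: 17.25
position: [0.644, -0.2427, 0.1302]
eef_rot: [0.978, 0.206, -0.001, -0.001]
contact_force: [-0.0, 0.6, -2.4]
finger_gap: 0.256
grip_force: 49.3
```

servo_tool:
  targets:
    - [[0.001,0,-0.02],[0,0,0],0]
    - [[0,0,-0.03],[0,0,0],0]
    - [[0,0,-0.025],[0,0,0],0]
    - [[0,0,-0.01],[0,0,0],0]
    - [[0,0,-0.005],[0,0,0],0]
    - [[0,0,-0.002],[0,0,0],0]
    - [[0,0,0],[0,0,0],0]
    - [[0,0,0],[0,0,0],0]

```text
clock: 18.05
position: [0.6467, -0.2439, 0.0405]
eef_rot: [0.978, 0.206, 0.001, 0.0]
contact_force: [-0.6, -0.0, -0.8]
finger_gap: 0.262
grip_force: 49.3
```

servo_tool:
  targets:
    - [[0,0,-0.002],[0,0,0],0]
    - [[0,0,-0.002],[0,0,0],0]
    - [[0,0,0],[0,0,0],0]
    - [[0,0,0],[0,0,0],0]

```text
clock: 18.45
position: [0.646, -0.2438, 0.0353]
eef_rot: [0.978, 0.206, 0.0, 0.0]
contact_force: [-0.0, -1.0, -1.0]
finger_gap: 0.264
grip_force: 49.4
```

servo_tool:
  targets:
    - [[0,0,-0.001],[0,0,0],0]
    - [[0,0,0],[0,0,0],0]

```text
clock: 18.65
position: [0.646, -0.2438, 0.0352]
eef_rot: [0.978, 0.206, 0.0, 0.0]
contact_force: [-3.1, -0.0, 7.6]
finger_gap: 0.263
grip_force: 50.3
```

servo_tool:
  targets:
    - [[0,0,0],[0,0,0],0.5]
    - [[0,0,0],[0,0,0],0.8]
    - [[0,0,0],[0,0,0],1]
    - [[0,0,0],[0,0,0],1]
    - [[0,0,0],[0,0,0],1]
    - [[0,0,0.02],[0,0,0],1]
    - [[0,0,0.03],[0,0,0],1]
    - [[0,0,0.04],[0,0,0],1]

```text
clock: 19.45
position: [0.6447, -0.2433, 0.1234]
eef_rot: [0.978, 0.206, -0.002, -0.001]
contact_force: [-0.3, -1.0, -0.7]
finger_gap: 0.997
grip_force: 0.0
```

servo_tool:
  targets:
    - [[-0.025,0.005,0],[0,0,0],1]
    - [[-0.04,0.007,0],[0,0,0],1]
    - [[-0.04,0.007,0],[0,0,0],1]
    - [[-0.04,0.007,0],[0,0,0],1]
    - [[-0.04,0.007,0],[0,0,0],1]
    - [[-0.025,0.006,0],[0,0,0],1]
    - [[0,0,0],[0,0,0],1]
    - [[0,0,0],[0,0,0],1]

```text
clock: 20.25
position: [0.4364, -0.2051, 0.1248]
eef_rot: [0.979, 0.206, 0.001, 0.0]
contact_force: [0.4, -1.2, 0.8]
finger_gap: 1.0
grip_force: 0.0
```

Run:
```python
from h import *
p,d=arm.snapshot("top");W=cloud("top",d)
for x,y in((.6105,-.093),(.6285,.1),(.6455,-.243)):
    q=(abs(W[...,2]-.047)<.006)&(abs(W[...,0]-x)<.04)&(abs(W[...,1]-y)<.04)
    print(q.sum(),cv2.minEnclosingCircle(W[q][:,:2].astype(np.float32)) if q.any() else 0,W[q].mean(0))
print(arm.observe()["position"])
```

```text
223 ((0.6121704578399658, -0.09420663863420486), 0.02210449054837227) [ 0.6118107  -0.09359439  0.04757914]
132 ((0.6286023855209351, 0.0984954908490181), 0.017163479700684547) [0.62775875 0.09835653 0.04774807]
69 ((0.6455501317977905, -0.24535991251468658), 0.011812620796263218) [ 0.64503161 -0.24511319  0.04785721]
[ 0.43713162 -0.20526642  0.12474611]
```

M is in place too. Next is S.

servo_tool:
  targets:
    - [[-0.001,0,-0.03],[0,0,0],1]
    - [[0,0,-0.03],[0,0,0],1]
    - [[0,0,-0.02],[0,0,0],1]
    - [[0,0,-0.011],[0,0,0],1]
    - [[0,0,0],[0,0,0],1]
  newtons: 40

```text
clock: 20.8
position: [0.4351, -0.2046, 0.032]
eef_rot: [0.978, 0.207, -0.001, -0.001]
contact_force: [0.2, -0.2, -0.5]
finger_gap: 1.004
grip_force: 0.0
```

servo_tool:
  targets:
    - [[0,0,0],[0,0,0],0]
    - [[0,0,0],[0,0,0],0]
    - [[0,0,0],[0,0,0],0]
    - [[0,0,0],[0,0,0],0]
    - [[0,0,0],[0,0,0],0]
    - [[0,0,0],[0,0,0],0]
    - [[0,0,0],[0,0,0],0]
    - [[0,0,0],[0,0,0],0]

```text
clock: 21.6
position: [0.4352, -0.2049, 0.0337]
eef_rot: [0.978, 0.206, 0.0, 0.0]
contact_force: [-0.2, 1.1, 6.4]
finger_gap: 0.148
grip_force: 39.1
```

servo_tool:
  targets:
    - [[0,0,0],[0,0,0],0]
    - [[0,0,0],[0,0,0],0]
    - [[0,0,0.01],[0,0,0],0]
    - [[0,0,0.02],[0,0,0],0]
    - [[0,0,0.03],[0,0,0],0]
    - [[0,0,0.03],[0,0,0],0]
    - [[0,0,0.01],[0,0,0],0]
    - [[0,0,0],[0,0,0],0]

```text
clock: 22.4
position: [0.4358, -0.2052, 0.1348]
eef_rot: [0.978, 0.206, 0.001, 0.001]
contact_force: [0.0, 0.3, -1.1]
finger_gap: 0.147
grip_force: 39.0
```

servo_tool:
  targets:
    - [[0.006,0.018,0],[0,0,0],0]
    - [[0.011,0.032,0],[0,0,0],0]
    - [[0.014,0.042,0],[0,0,0],0]
    - [[0.014,0.042,0],[0,0,0],0]
    - [[0.014,0.042,0],[0,0,0],0]
    - [[0.014,0.042,0],[0,0,0],0]
    - [[0.014,0.042,0],[0,0,0],0]
    - [[0.014,0.042,0],[0,0,0],0]

```text
clock: 23.2
position: [0.5352, 0.099, 0.1316]
eef_rot: [0.978, 0.206, -0.001, -0.0]
contact_force: [-0.2, 0.2, -0.7]
finger_gap: 0.15
grip_force: 39.1
```

servo_tool:
  targets:
    - [[0.014,0.042,0],[0,0,0],0]
    - [[0.014,0.042,0],[0,0,0],0]
    - [[0.012,0.036,0],[0,0,0],0]
    - [[0.007,0.02,0],[0,0,0],0]
    - [[0.004,0.01,0],[0,0,0],0]
    - [[0,0,0],[0,0,0],0]
    - [[0,0,0],[0,0,0],0]

```text
clock: 23.9
position: [0.5861, 0.2461, 0.1322]
eef_rot: [0.978, 0.206, -0.001, 0.0]
contact_force: [-0.6, -0.3, -0.8]
finger_gap: 0.147
grip_force: 39.1
```

servo_tool:
  targets:
    - [[0,0,-0.02],[0,0,0],0]
    - [[0,0,-0.03],[0,0,0],0]
    - [[0,0,-0.025],[0,0,0],0]
    - [[0,0,-0.01],[0,0,0],0]
    - [[0,0,-0.006],[0,0,0],0]
    - [[0,0,0],[0,0,0],0]
    - [[0,0,0],[0,0,0],0]
    - [[0,0,0],[0,0,0],0]

```text
clock: 24.7
position: [0.5877, 0.2475, 0.0435]
eef_rot: [0.978, 0.206, 0.001, -0.0]
contact_force: [0.2, -0.2, -0.2]
finger_gap: 0.148
grip_force: 39.1
```

Contact should come near 0.0365.

servo_tool:
  targets:
    - [[0,0,-0.003],[0,0,0],0]
    - [[0,0,-0.002],[0,0,0],0]
    - [[0,0,0],[0,0,0],0]
    - [[0,0,0],[0,0,0],0]

```text
clock: 25.1
position: [0.5869, 0.2473, 0.0372]
eef_rot: [0.978, 0.206, -0.0, 0.0]
contact_force: [-0.5, -0.0, -1.0]
finger_gap: 0.149
grip_force: 39.1
```

servo_tool:
  targets:
    - [[0,0,-0.001],[0,0,0],0]
    - [[0,0,0],[0,0,0],0]

```text
clock: 25.3
position: [0.5871, 0.2474, 0.0368]
eef_rot: [0.978, 0.206, 0.0, -0.0]
contact_force: [-0.7, 0.1, 4.0]
finger_gap: 0.145
grip_force: 39.7
```

Contact. Release, lift and back away.

servo_tool:
  targets:
    - [[0,0,0],[0,0,0],0.4]
    - [[0,0,0],[0,0,0],0.8]
    - [[0,0,0],[0,0,0],1]
    - [[0,0,0],[0,0,0],1]
    - [[0,0,0],[0,0,0],1]
    - [[0,0,0.02],[0,0,0],1]
    - [[0,0,0.04],[0,0,0],1]
    - [[0,0,0.05],[0,0,0],1]

```text
clock: 26.1
position: [0.5855, 0.2467, 0.1455]
eef_rot: [0.978, 0.206, -0.002, 0.0]
contact_force: [-0.4, 0.4, -0.1]
finger_gap: 0.997
grip_force: 0.0
```

servo_tool:
  targets:
    - [[-0.02,-0.03,0.03],[0,0,0],1]
    - [[-0.02,-0.035,0.03],[0,0,0],1]
    - [[-0.02,-0.035,0.03],[0,0,0],1]
    - [[-0.02,-0.035,0.03],[0,0,0],1]
    - [[-0.02,-0.03,0],[0,0,0],1]
    - [[-0.02,-0.03,0],[0,0,0],1]
    - [[0,0,0],[0,0,0],1]
    - [[0,0,0],[0,0,0],1]

```text
clock: 26.9
position: [0.4672, 0.0524, 0.2662]
eef_rot: [0.979, 0.206, 0.001, -0.0]
contact_force: [-0.6, 0.7, 0.3]
finger_gap: 1.0
grip_force: 0.0
```

Run:
```python
from h import *
p,d=arm.snapshot("scene");cv2.imwrite("pics/end.png",cv2.resize(p[100:300,50:420,::-1],None,fx=2.1,fy=2.1,interpolation=cv2.INTER_CUBIC))
p,d=arm.snapshot("top");W=cloud("top",d)
for x,y in((.6105,-.093),(.6285,.1),(.6455,-.243),(.588,.247),(.4505,.201),(.42,-.0734)):
    q=(abs(W[...,2]-.047)<.006)&(abs(W[...,0]-x)<.04)&(abs(W[...,1]-y)<.04)
    print(q.sum(),cv2.minEnclosingCircle(W[q][:,:2].astype(np.float32)) if q.any() else 0,W[q].mean(0))
```

```text
222 ((0.6122398972511292, -0.09409096837043762), 0.022119728848338127) [ 0.61186025 -0.09372747  0.04760035]
8 ((0.6431349515914917, 0.09886007010936737), 0.007829789072275162) [0.64309273 0.09873357 0.04698455]
70 ((0.6454471349716187, -0.24504603445529938), 0.01222758274525404) [ 0.64498373 -0.24501054  0.0476416 ]
0 0 [nan nan nan]
0 0 [nan nan nan]
68 ((0.4201640784740448, -0.07329874485731125), 0.011947689577937126) [ 0.41992903 -0.07349061  0.04503387]<stdin>:6: RuntimeWarning: Mean of empty slice.
  ret = um.true_divide(
```

View pics/end.png

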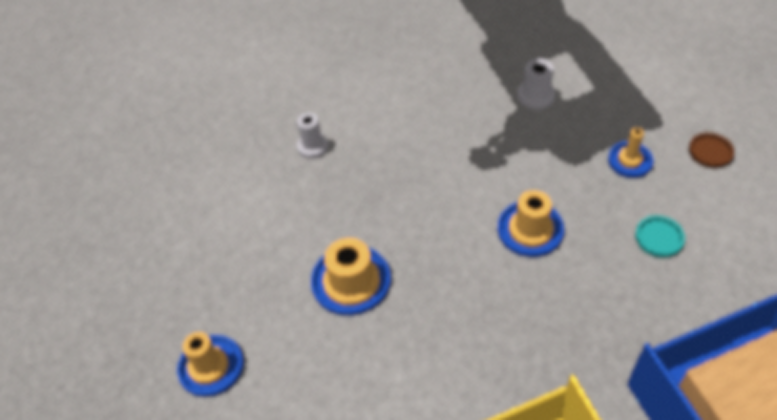

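The crop shows all four brass bushings upright in their dishes and both steel ones standing. M, at (205,360), looks slightly off-centre, so I'll check that it sits flat.

Run:
```python
from h import *
a,_=arm.snapshot("top");b,_=arm.snapshot("scene")
f=lambda i:cv2.resize(i[...,::-1],(390,390),interpolation=cv2.INTER_CUBIC)
cv2.imwrite("pics/m.png",np.hstack([f(a[140:180,326:366]),f(b[250:295,128:173])]))
```

```text
(no output)
```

View pics/m.png

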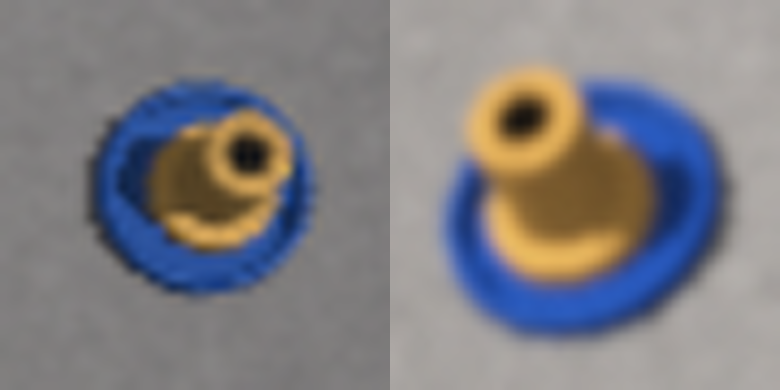

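Both views show M's flange flat on the dish floor with blue all round it, at (210,190) in the top view. Handing in.

```bash
python3 -c "
from rig import arm
print(arm.job_done())"
```

```text
the job is handed in; nothing more can be done
None
```

All four brass bushings were set down upright in their matching blue dishes, largest to smallest, with the steel bushings and look-alike dishes left alone; I handed the job in at about 27 s.

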